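Set and lock the angle stop of a bench tube bender

TASK

Set the tube bender's angle stop: gently push the lever's post around with the fingertips, without gripping it, until the ring's pointer points at the middle of the open-circle mark on the scale (not the solid dot), then press the lock button in the middle of the ring all the way down, leaving the pointer on the mark. Leave the loose parts standing around the bender where they are.

Things in the scene. Friction and masses are not known exactly. Their poses are not given: they have to be found in the camera images.
- bender: Fixed bench tube bender, base plate 200 x 200 x 12 mm. Origin: centre of the plate's underside, on the vertical axis of the stop ring. x points across the scale, away from the robot (turned up to 0.4 rad), z up. Above it: round scale plate 184 mm across, top 50 mm above the bench; stop ring 100 mm across, top at 62 mm; fixed hub 56 mm across, top at 72 mm.
- post (a point): On the axis of the black upright post at the lever's end, 84 mm above the bench. The post is round, 18 mm across, 115 mm from the ring's axis, and reaches from 62 mm (top of the lever bar, 14 mm wide) to 109 mm above the bench (domed top). Lever and post are on the robot's side of the ring, the pointer on the opposite side.
- stop_ring (a joint): Angle of the stop ring with lever and pointer, rad, positive anticlockwise seen from above. At 0 the pointer lies along the bender's +x axis and the lever along its -x axis. End stops at -1.25 and 1.25. Friction holds the ring where it is left; about 2 to 3 N at the post moves it.
- pointer_aim (a point): The point on the scale at which the ring's dark diamond-shaped pointer points: on the pointer's line, 74 mm from the ring's axis, 10 mm beyond the pointer's tip (tip 64 mm from the axis). Turns with the ring; opposite to the post.
- circle_mark (a point): Centre of the open-circle mark (a thin dark circle 16 mm across with a clear middle) on the scale plate, 74 mm from the ring's axis, 50 mm above the bench: the mark to set. It may lie left or right of the pointer.
- dot_mark (a point): Centre of the solid dark dot 7 mm across on the scale plate, also 74 mm from the ring's axis: the wrong mark. Short ticks every 10 degrees run along the plate's rim outside both marks.
- button_top (a point): Centre of the top of the lock button, a steel plunger 28 mm across in the middle of the ring, on its axis. Up, its top is 86 mm above the bench; all the way down 78 mm.
- lock_button (a joint): Travel of the lock button, m: 0 up, 0.008 all the way down. About 5 N pushes it down; it has no spring and stays where it is left.
- flux_pot: Bystander: loose red jar with a yellow lid, 54 mm across, 65 mm high; origin at the centre of its underside.
- u_bend: Bystander: loose copper U-bend lying flat, about 130 x 76 mm, 16 mm thick; origin near its middle on the bench.
- fitting: Bystander: loose brass fitting with a copper stub, about 32 mm across (side stub reaching 30 mm), 48 mm high; origin at the centre of its underside.

How it is judged (in metres and radians):
On the way, in this order (a step that is already met when the one before it is completed fails the run):
1. the pointer is brought to the open-circle mark and rests there while the lock button is still up (horizontal distance between pointer_aim and circle_mark below 0.004 m and velocity of joint stop_ring between -0.05 and 0.05 rad/s and value of joint lock_button below 0.003 m), for 0.2 s.
2. the lock button is pressed all the way down (value of joint lock_button above 0.0065 m), for 0.1 s.
At the end, for the whole second after the job is handed in: The pointer's aim point is within 4 mm of the centre of the open-circle mark (about 3 degrees), the ring is still, and the lock button is down (at least 6.5 of its 8 mm) (horizontal distance between pointer_aim and circle_mark below 0.004 m and velocity of joint stop_ring between -0.05 and 0.05 rad/s and value of joint lock_button above 0.0065 m); the robot touches nothing.
It fails at once if a loose part beside the bender is lifted or moved more than 20 mm (distance of any of flux_pot, u_bend, fitting from where it was at the start of the episode above 0.02 m).
It fails at once if the fingers press on the bender, its lever or its button with more than 38 N (both fingers added up, so gripping the post fails) (contact force between the fingers and bender above 38 N).
It also fails if it takes over 51 s, if anything falls off the work surface, if the arm or the gripper's body presses on something with over 40 N, if the wrist force passes 120 N, or if a joint passes its speed limit or range.

ROBOT

A 7-joint arm with a two-finger parallel gripper is mounted at the origin on the work surface. World frame = base frame: x ahead of the robot, y to its left, z up, the work surface at z = 0. Lengths are in mm, angles in rad, forces in N, time in s.
With the tool pointing down it reaches from about 400 to 875 mm from the base axis. Payload 4.4 kg.
Tool frame: the origin (TCP) lies at the very end of the fingers, on their centre line; the grasp point (between the pads) lies 19 mm behind it; z points along the fingers, y is the direction in which the jaws open and shut (so a half turn about z gives the same grasp; the last joint's range is limited). The gripper opens to 85 mm and grips with 20 to 120 N. Pads are 22 mm wide; open, the fingers measure 114 mm over their backs; the gripper's body (76 mm by 85 mm) begins 54 mm behind the grasp point. The pads swing forward as they close: fully open they stand 13 mm farther back than shut.
Start: joints at [-1.182, 0.628, 0.038, 1.517, -0.027, 0.996, -0.02], TCP at [285.513, 583.952, 231.313] pointing down, gripper open.
Joint ranges: [-3.06, 3.06], [-0.37, 2.12], [-1.25, 1.32], [0.18, 2.47], [-1.1, 4.24], [0.23, 1.98], [-2.94, 2.94]. Speed limits (rad/s): [2.57, 2.57, 3.14, 3.14, 3.14, 3.14, 3.14].

INTERFACE

Orientations are given as [roll, pitch, yaw] about the fixed x, y, z axes, in that order (R = Rz(yaw) Ry(pitch) Rx(roll)).
In Python, from cell import ctrl gives the robot as it stands. The module is installed in compiled form; this text tells all that it offers.
- The arm moves only by the shell command python3 -m jog 'ROWS'. ROWS is text: rows parted by semicolons, each of 7 numbers parted by spaces: the shift along the tool's x, y, z in mm, then the turn, a rotation vector about the tool's x, y, z in degrees, then the opening, from -1 (shut) to 1 (fully open). In form: x y z wx wy wz claw; .... A call has 1 to 8 rows; each row is the pose to reach, as a shift and turn from the pose commanded when the call began, along the tool's axes at that moment; what a row does not reach only later rows make up. A row lasts 1/8 s, in which the tool goes at most 62.5 mm and 10.7 degrees, less where a joint would pass 70% of its speed; a pose out of reach is approached as far as the arm can. A call with a gripper value outside its range is refused whole. The fingers move at their own pace and stop on an object; the grip force is fixed at half the most. Time passes only in rows, so rows that repeat a pose let the fingers close. It gives the time, the measured TCP pose, the force and the opening at its end, in the units of the state.
- ctrl.read_state(): the state, without advancing time (a new reading comes with each control period).
- ctrl.get_image(name): name is "side" or "top"; returns a dict with "image" (400x640x3 uint8, red, green, blue), "z_map" (400x640 float32, mm along the optical axis (not along the pixel's ray), 0 where there is no reading), "vertical_fov" (degrees; the focal length in pixels is half the picture's height over the tangent of half this angle, whatever the lens; pixels are square), "cx", "cy" (the principal point, pixels), "extrinsics" (4x4, takes a point from world to camera coordinates). Camera axes: x right, y down, z forward; pixel columns grow to the right and rows downward; lengths in mm; the calibration is good to about 2 mm. A picture is of the moment at which its call begins.
- ctrl.finish_job(): hands the job in, once; it reports no verdict.
The state is a dict: "clock": time; "qpos": joint angles; "qd": joint speeds; "tau": joint torques, N m; "eef_pos": TCP position; "tool_rot": TCP orientation; "force": force on the tool from outside, world axes, zero at the start; "torque": the same for the moment, N m; "width": finger opening in mm.
Only numpy, scipy, OpenCV 4.12 (cv2) and the standard library are available. Lean on these libraries where they do the work, as an engineer would, in place of code of your own. Each camera call takes 0.05 s, during which the arm holds its last target.

## Working session

There is one attempt and no reset: what is moved stays moved. The work goes in short steps, Python scripts to look and compute and a shell command to move; the robot and the scene stay as the last step left them, time stands still between calls to the robot, and variables do not carry over. Pictures are saved under pics/ and viewed, and the job is handed in when it is done.

```bash
mkdir -p pics
cat > h.py <<'E'
from cell import ctrl
import numpy as np, cv2
def get(n):
    d=ctrl.get_image(n); np.savez(f'{n}.npz',**d)
    return d
def K(d):
    f=d['image'].shape[0]/2/np.tan(np.radians(d['vertical_fov'])/2); return f,float(d['cx']),float(d['cy'])
def ray(d,u,v,z):
    f,cx,cy=K(d);E=np.array(d['extrinsics']);R,t=E[:3,:3],E[:3,3]
    c=-R.T@t; r=R.T@np.array([(u-cx)/f,(v-cy)/f,1]); return c+r*(z-c[2])/r[2]
def proj(d,p):
    f,cx,cy=K(d);E=np.array(d['extrinsics']);q=E[:3,:3]@np.array(p)+E[:3,3]
    return f*q[0]/q[2]+cx,f*q[1]/q[2]+cy
E
python3 - <<'E'
from h import *
for n in('top','side'):
    d=get(n); cv2.imwrite(f'pics/{n}0.png',d['image'][:,:,::-1]); print(n,K(d),np.round(d['extrinsics'],3).tolist())
print(ctrl.read_state())
E
```

```text
top (np.float64(374.9001167832585), 313.5986746334937, 201.33806866989306) [[0.001, -1.0, 0.002, 44.26], [-0.993, -0.002, -0.118, 609.849], [0.118, -0.002, -0.993, 741.353], [0.0, 0.0, 0.0, 1.0]]
side (np.float64(457.0784866300974), 318.5991038246962, 199.70031004366285) [[0.913, -0.408, -0.002, -556.107], [-0.225, -0.5, -0.836, 211.009], [0.34, 0.764, -0.548, 731.232], [0.0, 0.0, 0.0, 1.0]]
{'clock': 0.1, 'qpos': array([-1.18181456,  0.62928044,  0.03845473,  1.51826555, -0.02697411,
        0.99631881, -0.01998575]), 'qd': array([-9.61432083e-04, -1.41194013e-03,  5.30648647e-05, -2.48431163e-03,
        6.03164315e-04, -6.32371714e-04,  6.54117342e-04]), 'tau': array([ 4.16290975e-03, -5.64537120e+01,  1.23119596e+00, -1.93976355e+01,
        1.13726378e-02,  5.33023951e-03,  6.89772105e-05]), 'eef_pos': array([285.25835885, 583.42898608, 230.46465922]), 'tool_rot': array([-3.13983938e+00,  4.68683671e-05,  2.68683125e+00]), 'force': array([ 0.11010471,  0.44056255, -0.245601  ]), 'torque': array([ 0.00525377, -0.00594482,  0.00249875]), 'width': 85.36011299866509}
```

View pics/top0.png

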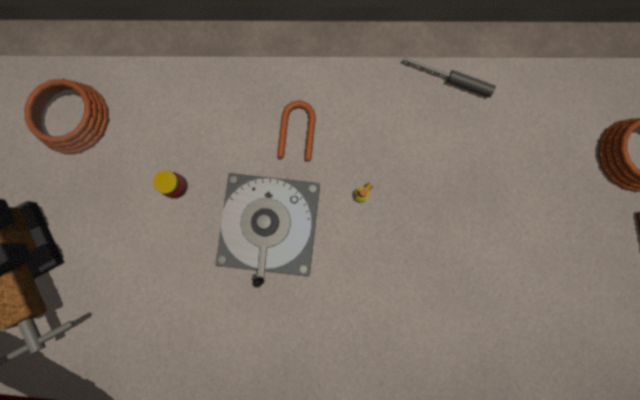

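View pics/side0.png

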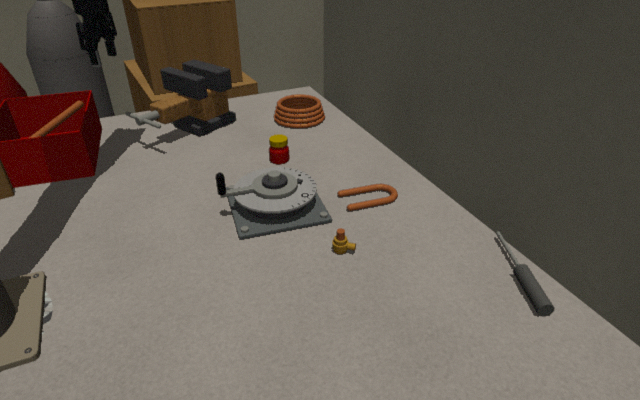

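The top view shows the ring centre near (265,222), the pointer near (268,195), the open circle near (294,199), the dot near (254,188) and the post near (258,281). The flux pot is left of the bender, the fitting right, and the U-bend beyond it. I'll zoom in to get finer positions.

Run:
```python
from h import *
d=np.load('top.npz'); im=d['image'][165:300,205:330,::-1]
cv2.imwrite('pics/topz.png',cv2.resize(im,None,fx=4.4,fy=4.4,interpolation=cv2.INTER_CUBIC))
d=np.load('side.npz'); im=d['image'][150:245,205:345,::-1]
cv2.imwrite('pics/sidez.png',cv2.resize(im,None,fx=5,fy=5,interpolation=cv2.INTER_CUBIC))
```

```text
(no output)
```

View pics/topz.png

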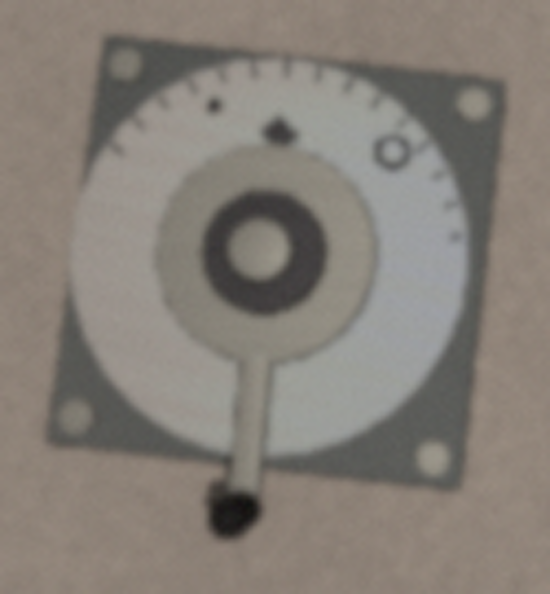

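View pics/sidez.png

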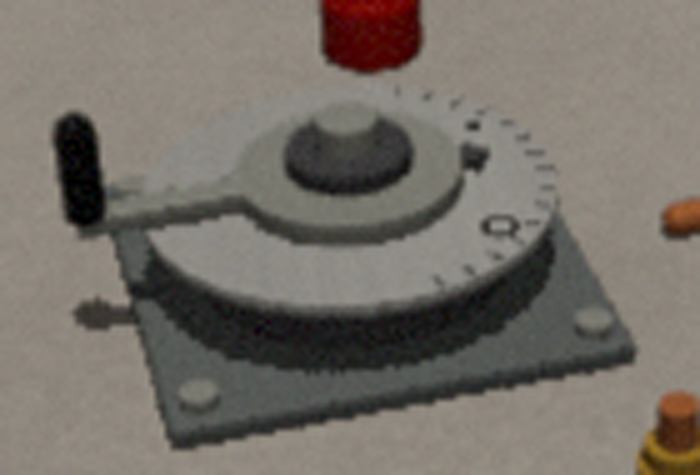

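```bash
cat >> h.py <<'E'
def blobs(d,thr,box,amin,amax,ch=None):
    u0,v0,u1,v1=box; S=6
    g=cv2.cvtColor(d['image'],cv2.COLOR_RGB2GRAY)[v0:v1,u0:u1]
    g=cv2.resize(g,None,fx=S,fy=S,interpolation=cv2.INTER_CUBIC)
    m=(g<thr).astype(np.uint8)
    n,l,s,c=cv2.connectedComponentsWithStats(m)
    return [((c[i][0]+.5)/S-.5+u0,(c[i][1]+.5)/S-.5+v0,s[i][4]/S/S,(s[i][:4]/S).round(1).tolist()) for i in range(1,n) if amin<=s[i][4]/S/S<=amax]
E
python3 - <<'E'
from h import *
d=np.load('top.npz')
g=cv2.cvtColor(d['image'],cv2.COLOR_RGB2GRAY)
for thr in (75,95,110):
    print(thr)
    for b in blobs(d,thr,(215,175,325,292),5,400): print(np.round(b[:3],2),b[3])
def P(u,v,z): return ray(d,205+(u+.5)/4.4-.5,165+(v+.5)/4.4-.5,z).round(1)
print('circle',P(393,151.5,50),'dot',P(213,105,50),'plate c',P(270,257,50),'ring',P(267,253,62),'hub',P(265,252,72),'button',P(259,249,86))
print('post',P(233,512,104),'ptr tip',P(277,117,55),P(277,117,62),'ptr mid',P(279,131,58))
# plate corners
print([P(*q,12) for q in((105,36),(505,82),(462,490),(48,443))])
E
```

```text
75
[268.01 194.77  12.92] [51.2, 18.2, 4.8, 4.0]
[265.03 222.37 374.97] [36.7, 34.2, 26.8, 26.8]
[257.23 280.78 106.31] [37.5, 99.8, 11.8, 12.5]
95
[237.08 183.07 277.61] [10.0, 0.0, 36.3, 26.3]
[268.01 194.86  24.14] [50.3, 17.5, 6.5, 5.3]
[229.35 257.48 360.11] [1.3, 60.2, 41.7, 37.5]
[257.15 280.55 131.92] [36.7, 98.3, 13.2, 14.5]
110
[237.53 183.28 374.39] [9.2, 0.0, 42.2, 30.0]
[253.23 188.55   6.67] [37.3, 12.5, 2.8, 3.0]
[268.01 194.94  33.78] [49.8, 17.0, 7.5, 6.5]
[292.83 200.51  12.42] [75.5, 22.2, 7.3, 6.3]
circle [612.7  85.3  50. ] dot [634.4 169.1  50. ] plate c [563.8 141.5  50. ] ring [564.9 141.3  62. ] hub [564.7 141.   72. ] button [565.1 141.8  86. ]
post [453.7 148.5 104. ] ptr tip [628.1 138.7  55. ] [627.  137.8  62. ] ptr mid [621.1 137.3  58. ]
[array([674.3, 228.8,  12. ]), array([651.8,  32.8,  12. ]), array([455.6,  53.3,  12. ]), array([477.4, 250.4,  12. ])]
```

```bash
python3 -m jog '-20 -22 0 0 0 0 -1; -60 -64 0 0 0 0 -1; -100 -106 0 0 0 0 -1; -140 -148 0 0 0 0 -1; -180 -190 0 0 0 0 -1; -220 -232 0 0 0 0 -1; -260 -274 0 0 0 0 -1; -300 -316 0 0 0 0 -1'
python3 - <<'E'
from h import *
s=ctrl.read_state(); yaw=s['tool_rot'][2]; p=s['eef_pos']; print(p,s['tool_rot'],s['width'],s['force'])
tx=np.array([np.cos(yaw),np.sin(yaw)]); ty=np.array([np.sin(yaw),-np.cos(yaw)])
post=np.array([564.7,141.3])+115*np.array([np.cos(np.radians(176.1)),np.sin(np.radians(176.1))])
g=post-ty*40-p[:2]; print(post,post-ty*40,g@tx,g@ty)
E
```

```text
clock: 1.1
eef_pos: [416.5, 166.5, 231.3]
tool_rot: [3.142, 0.0, 2.687]
force: [0.7, -1.0, -0.3]
width: 0.1
[416.46543067 166.46511598 231.25910705] [3.14152201e+00 9.11175483e-05 2.68701632e+00] 0.13283522133279652 [ 0.70192374 -1.03151682 -0.28481321]
[449.96630793 149.12175843] [432.40303943 113.18387313] -37.71391824266874 -40.87246729041423
```

```bash
python3 -m jog '-19 -21 0 0 0 0 -1; -38 -42 0 0 0 0 -1; -38 -42 40 0 0 0 -1; -38 -42 85 0 0 0 -1; -38 -42 130 0 0 0 -1; -38 -42 152 0 0 0 -1; -38 -42 152 0 0 0 -1'
python3 - <<'E'
from h import *
for n in('top','side'):
    d=get(n)
    b=(205,165,330,300) if n=='top' else (190,110,330,230)
    im=d['image'][b[1]:b[3],b[0]:b[2],::-1]; cv2.imwrite(f'pics/{n}1.png',cv2.resize(im,None,fx=4.4,fy=4.4,interpolation=cv2.INTER_CUBIC))
E
```

```text
clock: 1.98
eef_pos: [430.6, 113.5, 77.9]
tool_rot: [-3.139, -0.003, 2.687]
force: [-0.7, -0.0, 0.7]
width: 0.2
```

View pics/top1.png

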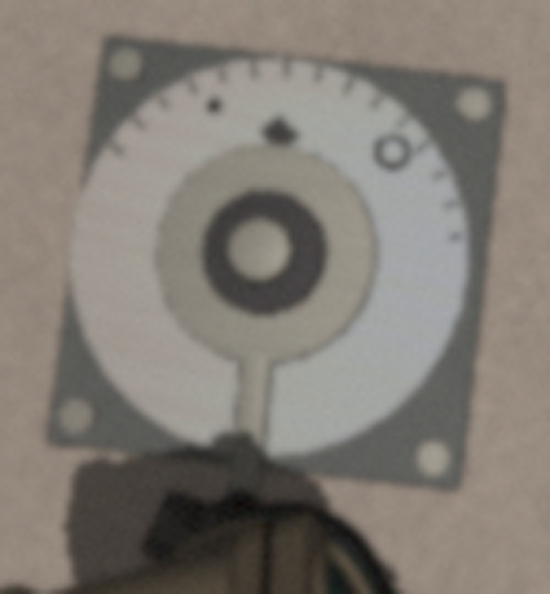

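View pics/side1.png

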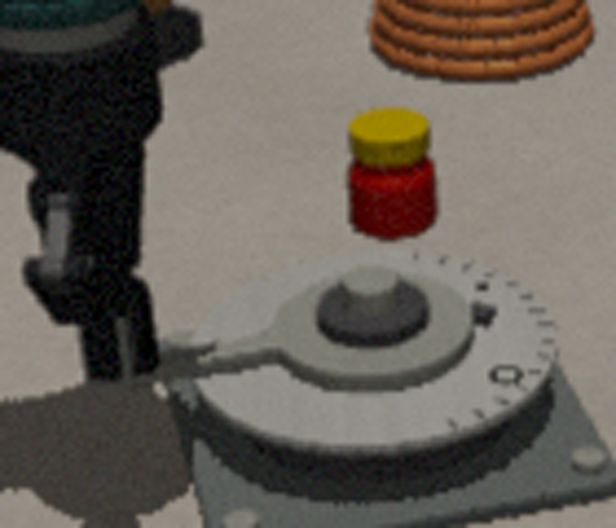

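Nothing has moved, and the closed fingers stand on the right side of the post. Next I'll work out the arc waypoints in tool axes.

Run:
```python
from h import *
s=ctrl.read_state(); yaw=2.687; p=s['eef_pos'][:2]; print(p)
tx=np.array([np.cos(yaw),np.sin(yaw)]); ty=np.array([np.sin(yaw),-np.cos(yaw)])
for th in (176,173,170,165,160,155,150,145,140,137,134,131):
    post=np.array([564.7,141.3])+115*np.array([np.cos(np.radians(th)),np.sin(np.radians(th))])
    g=post-ty*23.5-p; print(th,np.round([g@tx,g@ty],1))
```

```text
[432.13278681 113.89997541]
176 [-0.5 16.2]
173 [ 1.6 21.8]
170 [ 3.4 27.5]
165 [ 5.8 37.3]
160 [ 7.3 47.2]
155 [ 7.9 57.2]
150 [ 7.7 67.3]
145 [ 6.5 77.2]
140 [ 4.5 87.1]
137 [ 2.9 92.9]
134 [ 1.  98.6]
131 [ -1.2 104.2]
```

```bash
python3 -m jog '0 7 0 0 0 0 -1; 0 12 0 0 0 0 -1; 1 16 0 0 0 0 -1; 1 20 0 0 0 0 -1; 2 24 0 0 0 0 -1; 4 28 0 0 0 0 -1; 5 33 0 0 0 0 -1; 6 38 0 0 0 0 -1'
python3 - <<'E'
from h import *
d=get('top'); b=(205,165,330,300)
im=d['image'][b[1]:b[3],b[0]:b[2],::-1]; cv2.imwrite('pics/top2.png',cv2.resize(im,None,fx=4.4,fy=4.4,interpolation=cv2.INTER_CUBIC))
for t in (75,95):print([np.round(x[:3],2) for x in blobs(d,t,(255,183,300,215),5,40)])
E
```

```text
clock: 3.08
eef_pos: [442.4, 150.8, 79.0]
tool_rot: [-3.14, -0.001, 2.687]
force: [-2.6, -2.2, 0.4]
width: 0.2
[array([272.65, 195.65,  10.28])]
[array([296.21, 185.06,  28.86]), array([272.6 , 195.7 ,  21.81])]
```

View pics/top2.png

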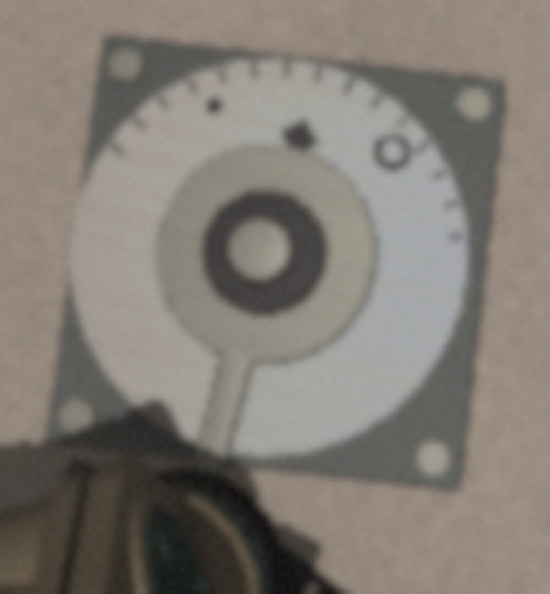

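```bash
python3 -m jog '1 5 0 0 0 0 -1; 1 10 0 0 0 0 -1; 2 15 0 0 0 0 -1; 2 20 0 0 0 0 -1; 2 25 0 0 0 0 -1; 2 30 0 0 0 0 -1; 2 35 0 0 0 0 -1; 1 40 0 0 0 0 -1'
python3 - <<'E'
from h import *
d=get('top'); b=(205,165,330,300)
im=d['image'][b[1]:b[3],b[0]:b[2],::-1]; cv2.imwrite('pics/top3.png',cv2.resize(im,None,fx=4.4,fy=4.4,interpolation=cv2.INTER_CUBIC))
c=np.array([564.7,141.3])
for t in (75,85,95):
  for x in blobs(d,t,(255,183,308,225),5,40):
    q=ray(d,x[0],x[1],58)[:2]-c; print(t,np.round(x[:3],2),np.hypot(*q),np.degrees(np.arctan2(q[1],q[0])))
E
```

```text
clock: 4.12
eef_pos: [460.1, 187.4, 79.3]
tool_rot: [3.141, 0.0, 2.687]
force: [-2.9, -2.6, 1.2]
width: -0.6
75 [281.54 199.68  10.22] 55.48188285284502 -34.50086607175191
85 [281.51 199.73  17.47] 55.36096198826997 -34.512190555526644
95 [295.69 184.58   6.56] 97.08346966994286 -37.942453232379535
95 [304.41 184.86  16.31] 108.46546230799314 -45.50176241221215
95 [304.84 192.01   8.47] 99.49693683136373 -51.88820361596736
95 [281.5  199.74  23.58] 55.32143758248438 -34.51077194750687
```

View pics/top3.png

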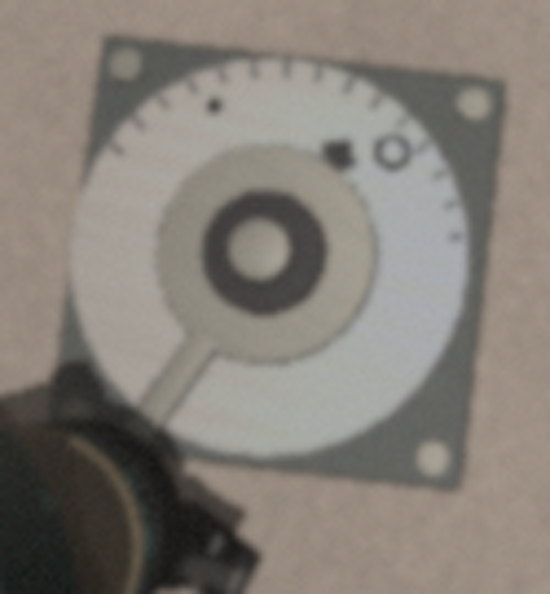

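```bash
python3 -m jog '0 3 0 0 0 0 -1; 0 6 0 0 0 0 -1; -1 9 0 0 0 0 -1; -2 12 0 0 0 0 -1; -3 15 0 0 0 0 -1; -4 18 0 0 0 0 -1; -4 20 0 0 0 0 -1; -4 20 0 0 0 0 -1'
cat > m.py <<'E'
from h import *
import sys
d=get('top'); b=(205,165,330,300)
im=d['image'][b[1]:b[3],b[0]:b[2],::-1]; cv2.imwrite(sys.argv[1],cv2.resize(im,None,fx=4.4,fy=4.4,interpolation=cv2.INTER_CUBIC))
c=np.array([564.7,141.3])
def ang(u,v,z):
    q=ray(d,u,v,z)[:2]-c; return np.hypot(*q).round(1),np.degrees(np.arctan2(q[1],q[0])).round(2)
for t in (75,85,95):
  for x in blobs(d,t,(255,183,308,225),5,40):
    print(t,np.round(x[:3],2),ang(x[0],x[1],58),ang(x[0],x[1],62))
# circle: hole inside dark ring
d0=np.load('top.npz')
u0,v0,S=287,191,8
g=cv2.cvtColor(d0['image'],cv2.COLOR_RGB2GRAY)[v0:v0+17,u0:u0+16]
g=cv2.resize(g,None,fx=S,fy=S,interpolation=cv2.INTER_CUBIC)
for t in (118,124,130,136):
    n,l,s,ce=cv2.connectedComponentsWithStats((g<t).astype(np.uint8))
    cs,h=cv2.findContours((g<t).astype(np.uint8),cv2.RETR_CCOMP,cv2.CHAIN_APPROX_NONE)
    for k,x in enumerate(cs):
        if h[0][k][3]>=0 and len(x)>20:
            m=cv2.moments(x); u=(m['m10']/m['m00']+.5)/S-.5+u0; v=(m['m01']/m['m00']+.5)/S-.5+v0
            print('hole',t,m['m00']/S/S,round(u,2),round(v,2),ang(u,v,50))
# plate centre / ring, for axis check
E
python3 m.py pics/top4.png; python3 -c "
from cell import ctrl;print(ctrl.read_state()['eef_pos'])"
```

```text
clock: 5.18
eef_pos: [472.8, 203.5, 79.3]
tool_rot: [3.141, 0.001, 2.687]
force: [-0.9, -1.7, -0.0]
width: -0.0
75 [285.17 202.91   8.53] (np.float64(55.1), np.float64(-44.72)) (np.float64(55.0), np.float64(-45.28))
85 [285.14 202.93  15.94] (np.float64(55.1), np.float64(-44.7)) (np.float64(55.0), np.float64(-45.26))
95 [285.13 202.97  22.44] (np.float64(55.0), np.float64(-44.75)) (np.float64(54.9), np.float64(-45.31))
hole 136 17.6796875 293.81 198.86 (np.float64(73.8), np.float64(-49.0))
[472.76937135 203.46609722  79.30717129]
```

View pics/top4.png

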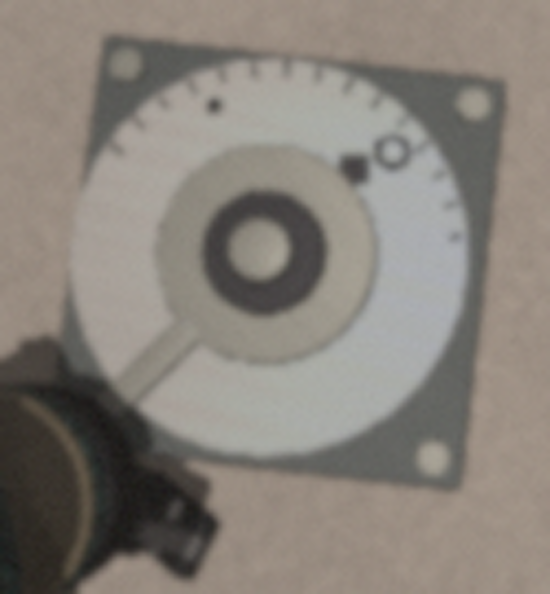

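Open circle hole at pixel (293.8,198.9) gives −49.0°. The pointer at (285.1,202.9) gives about −45.0°. That leaves about 4°.

```bash
python3 -m jog '-1 2 0 0 0 0 -1; -1 4 0 0 0 0 -1; -2 5.5 0 0 0 0 -1; -3 7 0 0 0 0 -1; -3 7 0 0 0 0 -1; -3 7 0 0 0 0 -1'
python3 m.py pics/top5.png; python3 -c "
from h import *
d=get('side');im=d['image'][150:245,205:345,::-1]
cv2.imwrite('pics/side5.png',cv2.resize(im,None,fx=5,fy=5,interpolation=cv2.INTER_CUBIC))"
```

```text
clock: 5.98
eef_pos: [478.3, 208.5, 79.3]
tool_rot: [3.141, 0.0, 2.687]
force: [-2.2, -0.6, 0.5]
width: -0.1
75 [286.53 204.08   5.39] (np.float64(55.5), np.float64(-48.47)) (np.float64(55.4), np.float64(-49.0))
85 [286.42 204.12  12.42] (np.float64(55.3), np.float64(-48.36)) (np.float64(55.2), np.float64(-48.9))
95 [286.39 204.16  18.17] (np.float64(55.2), np.float64(-48.39)) (np.float64(55.1), np.float64(-48.93))
hole 136 18.1015625 293.79 198.85 (np.float64(73.8), np.float64(-48.97))
```

View pics/top5.png

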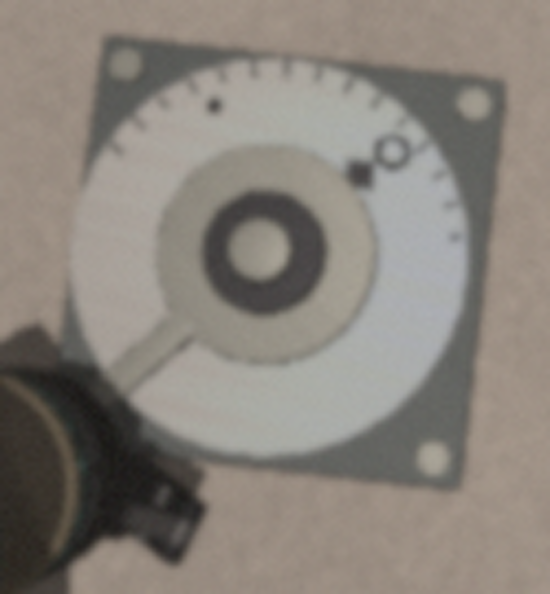

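View pics/side5.png

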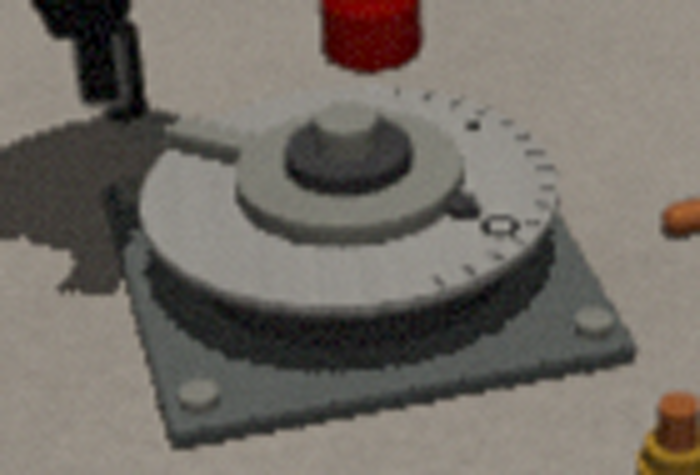

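The pointer is at about −48.7° against −49.0° for the mark, and both views show it aimed at the circle. Next I back off, rise, and check again with the post in view.

```bash
python3 -m jog '0 -5 0 0 0 0 -1; 0 -15 0 0 0 0 -1; 0 -30 0 0 0 0 -1; 0 -40 -20 0 0 0 -1; -10 -50 -60 0 0 0 -1; -10 -60 -70 0 0 0 -1; -10 -90 -70 0 0 0 -1; -10 -90 -70 0 0 0 -1'
python3 m.py pics/top6.png
python3 - <<'E'
from h import *
c=np.array([564.7,141.3]); d=np.load('top.npz')
for x in blobs(d,75,(205,225,262,300),40,300): 
    q=ray(d,x[0],x[1],100)[:2]-c; print('post',np.round(x[:3],1),np.hypot(*q),np.degrees(np.arctan2(-q[1],-q[0])))
d=get('side');im=d['image'][150:245,205:345,::-1]
cv2.imwrite('pics/side6.png',cv2.resize(im,None,fx=5,fy=5,interpolation=cv2.INTER_CUBIC))
Z=lambda u,v:(205+(u+.5)/5-.5,150+(v+.5)/5-.5)
q=ray(d,*Z(500,225),50); print('circle side',q)
for n in ('hub','btn'): 
    q=ray(d,*(Z(349,118) if n=='btn' else Z(349,160)),86 if n=='btn' else 72);print(n,q)
E
```

```text
clock: 7.08
eef_pos: [445.2, 120.1, 148.9]
tool_rot: [-3.139, -0.002, 2.683]
force: [0.3, 0.0, -1.1]
width: 0.2
75 [286.48 204.16   8.25] (np.float64(55.3), np.float64(-48.51)) (np.float64(55.3), np.float64(-49.05))
85 [286.4  204.13  14.36] (np.float64(55.3), np.float64(-48.37)) (np.float64(55.2), np.float64(-48.91))
95 [286.4  204.18  19.94] (np.float64(55.2), np.float64(-48.45)) (np.float64(55.1), np.float64(-48.99))
hole 130 18.7578125 293.78 198.82 (np.float64(73.8), np.float64(-48.93))
hole 136 15.6328125 293.79 198.89 (np.float64(73.7), np.float64(-49.02))
post [257.1 229.1  55.9] 18.562185092738893 -34.36087931133344
circle side [613.80070499  83.65977479  50.        ]
hub [561.84055522 126.03073277  72.        ]
btn [566.4483374  136.76980112  86.        ]
```

View pics/top6.png

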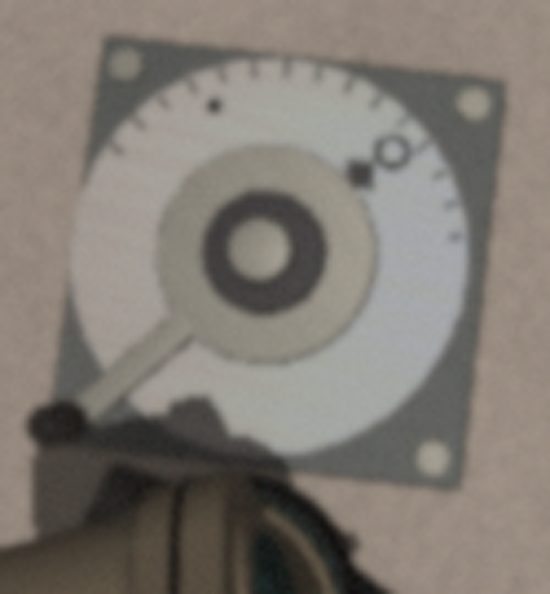

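View pics/side6.png

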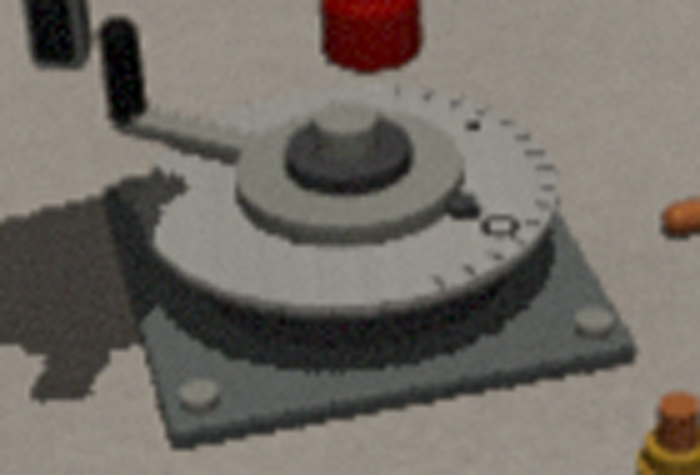

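Run:
```python
from h import *
d=np.load('top.npz');c=np.array([564.7,141.3])
q=ray(d,205+57.5/4.4-.5,165+424.5/4.4-.5,104)[:2]-c; print('post',np.hypot(*q),np.degrees(np.arctan2(-q[1],-q[0])))
s=ctrl.read_state();p=s['eef_pos'];yaw=s['tool_rot'][2];print(p,yaw,s['force'])
tx=np.array([np.cos(yaw),np.sin(yaw)]); ty=np.array([np.sin(yaw),-np.cos(yaw)])
g=c-p[:2];print(g@tx,g@ty)
```

```text
post 110.91098084008642 -47.67988746392758
[446.96290003 122.62218416 148.98817681] 2.6860644777285954 [ 0.2902133   0.39373505 -0.32078495]
-97.51424884761997 68.57008666807609
```

```bash
python3 -m jog '-25 17 0 0 0 0 -1; -60 42 0 0 0 0 -1; -98 68 0 0 0 0 -1; -98 68 0 0 0 0 -1; -98 68 25 0 0 0 -1; -98 68 50 0 0 0 -1; -98 68 56 0 0 0 -1; -98 68 56 0 0 0 -1'
python3 - <<'E'
from h import *
d=get('side');im=d['image'][130:245,205:345,::-1]
cv2.imwrite('pics/side7.png',cv2.resize(im,None,fx=5,fy=5,interpolation=cv2.INTER_CUBIC))
print(ctrl.read_state()['eef_pos'],ctrl.read_state()['force'])
E
```

```text
clock: 8.18
eef_pos: [564.8, 141.2, 93.1]
tool_rot: [-3.141, -0.001, 2.687]
force: [0.6, -0.4, -0.2]
width: -0.3
[565.38849096 141.29403862  93.73547491] [0.02531917 0.14258392 0.75253394]
```

View pics/side7.png

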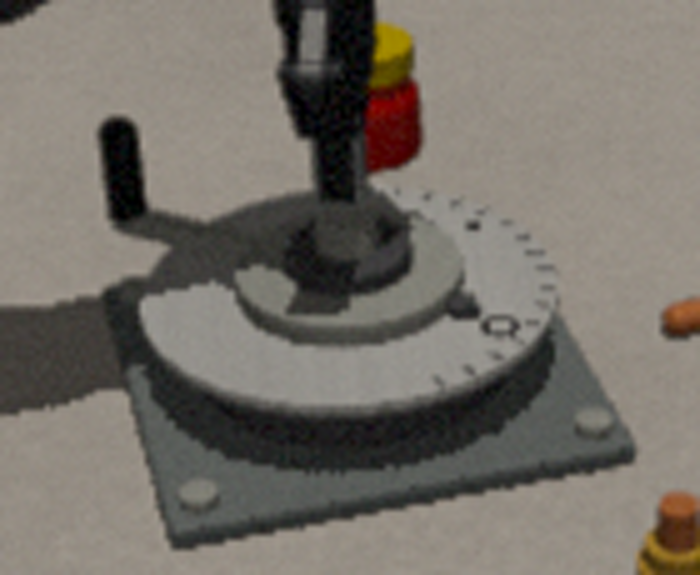

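The fingertips are above the button, with the pointer still on the circle. I'll press gently in small steps.

```bash
python3 -m jog '0 0 2 0 0 0 -1; 0 0 4 0 0 0 -1; 0 0 6 0 0 0 -1; 0 0 8 0 0 0 -1; 0 0 10 0 0 0 -1; 0 0 11 0 0 0 -1; 0 0 11 0 0 0 -1'
```

```text
clock: 9.1
eef_pos: [565.4, 141.0, 82.4]
tool_rot: [3.141, 0.0, 2.687]
force: [-1.6, 0.6, 3.6]
width: 0.1
```

```bash
python3 -m jog '0 0 1 0 0 0 -1; 0 0 2 0 0 0 -1; 0 0 3 0 0 0 -1; 0 0 4 0 0 0 -1; 0 0 4 0 0 0 -1'
```

```text
clock: 9.72
eef_pos: [565.4, 141.0, 78.1]
tool_rot: [3.141, 0.0, 2.687]
force: [0.0, 0.6, 3.6]
width: 0.1
```

```bash
python3 -m jog '0 0 0.5 0 0 0 -1; 0 0 0.5 0 0 0 -1'; python3 -m jog '0 0 0.5 0 0 0 -1; 0 0 0.5 0 0 0 -1'
```

```text
clock: 9.98
eef_pos: [565.4, 141.0, 78.1]
tool_rot: [3.141, 0.0, 2.687]
force: [-1.3, -0.5, 7.0]
width: -0.1
clock: 10.22
eef_pos: [565.5, 141.0, 78.1]
tool_rot: [3.141, 0.0, 2.687]
force: [-1.9, 0.1, 9.8]
width: -0.4
```

The tip stays at z = 78.1 mm while the force rises, so the button is at its bottom stop. I'll push slightly more, lift away clear of the view, and check.

```bash
python3 -m jog '0 0 0.5 0 0 0 -1; 0 0 0.5 0 0 0 -1'; python3 -m jog '0 0 -5 0 0 0 -1; 0 0 -20 0 0 0 -1; 0 0 -60 0 0 0 -1; 0 0 -110 0 0 0 -1; 40 -20 -140 0 0 0 -1; 90 -60 -140 0 0 0 -1; 130 -100 -140 0 0 0 -1; 130 -100 -140 0 0 0 -1'
python3 m.py pics/top8.png
python3 - <<'E'
from h import *
d=get('side');im=d['image'][130:245,205:345,::-1]
cv2.imwrite('pics/side8.png',cv2.resize(im,None,fx=5,fy=5,interpolation=cv2.INTER_CUBIC))
E
```

```text
clock: 10.48
eef_pos: [565.5, 141.0, 78.0]
tool_rot: [3.141, 0.0, 2.687]
force: [-3.0, 0.2, 13.5]
width: -0.3
clock: 11.48
eef_pos: [399.0, 106.3, 216.9]
tool_rot: [-3.138, -0.004, 2.686]
force: [0.1, 0.3, 0.1]
width: -0.0
75 [286.5  204.22   9.64] (np.float64(55.3), np.float64(-48.65)) (np.float64(55.2), np.float64(-49.19))
85 [286.39 204.16  15.89] (np.float64(55.2), np.float64(-48.4)) (np.float64(55.1), np.float64(-48.94))
95 [286.39 204.19  21.56] (np.float64(55.2), np.float64(-48.44)) (np.float64(55.1), np.float64(-48.98))
hole 130 16.9296875 293.81 198.89 (np.float64(73.8), np.float64(-49.04))
hole 136 13.890625 293.82 198.91 (np.float64(73.8), np.float64(-49.07))
```

View pics/top8.png

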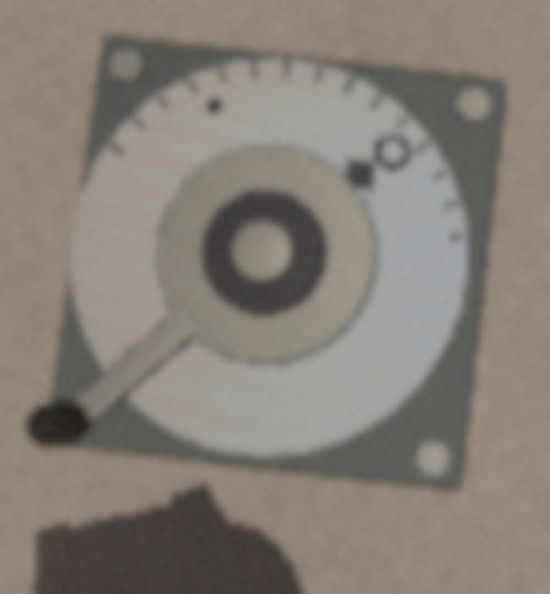

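View pics/side8.png

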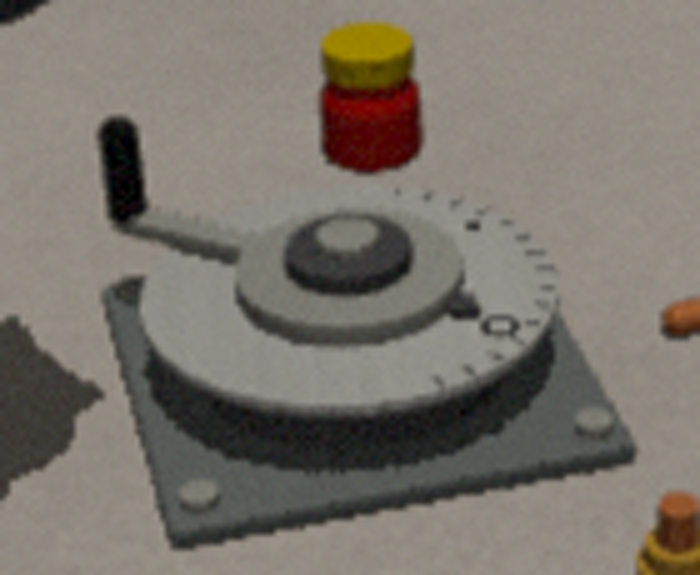

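The pointer is on the circle in both views, the button is visibly lower, the loose parts are where they were, and the arm is clear.

```bash
python3 -c "
from cell import ctrl;print(ctrl.finish_job())"
```

```text
the job is handed in; nothing more can be done
None
```

I pushed the lever's post around with the closed fingertips until the pointer was on the open-circle mark. I then backed off, checked it, and pressed the lock button to its bottom stop. The job was handed in at about 11.6 s; no verdict is reported.

**Pointer:** after the press the top view put it at −48.4° to −49.2°, depending on the height and threshold assumed. The mark measured −49.0°, so the error at the aim point is under 1 mm. A rough side-view reading put the mark at −49.5°. The post's position gave −47.7°, about 1.3° off, which is still inside the 3° limit. That one is the least certain, because the post's radius read 111 mm instead of 115 mm.

**Button:** the fingertip stopped at 78.0–78.1 mm while the force rose from 3.6 to 13.5 N, so the button is at its bottom stop. The side view shows it visibly lower.

**Forces and surroundings:** I read no more than 13.5 N at the end of any move, against the 38 N limit. The loose parts looked unmoved in the parts of the final views I checked, though I did not measure their positions. The arm ended clear of everything.

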